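Bush a sprung strut and hold its rod at the length mark

ROBOT

A 7-joint arm with a two-finger parallel gripper is mounted at the origin on the work surface. World frame = base frame: x ahead of the robot, y to its left, z up, the work surface at z = 0. Lengths are in m, angles in rad, forces in N, time in s.
With the tool pointing down it reaches from about 0.4 to 0.85 m from the base axis. Payload 10.4 kg.
Tool frame: the origin (TCP) lies midway between the tips of the shut fingers; the grasp point (between the pads) lies hold_point_z behind it (hold_point_z is the distance from the TCP to the grasp point, in m); z points along the fingers, y is the line along which they close (so a half turn about z gives the same grasp; the last joint's range is limited). The gripper opens to 87 mm and grips with 3 to 60 N. Pads are 19 mm wide; open, the fingers measure 117 mm over their backs; the gripper's body (75 mm by 190 mm) begins 51 mm behind the grasp point.
Start: joints at [1.277, 0.332, -0.065, 1.46, 0.022, 1.35, -0.088], TCP at [0.167, -0.602, 0.223] pointing down, gripper open.
Joint ranges: [-2.6, 2.6], [-0.5, 2.12], [-1.47, 1.34], [0.16, 2.42], [-1.27, 4.41], [0.06, 2.06], [-2.6, 2.6]. Speed limits (rad/s): [2.22, 2.22, 2.79, 2.79, 3.14, 3.14, 3.14].

INTERFACE

Orientations are given as a unit quaternion [x, y, z, w].
In Python, from bench import * gives the robot as it stands. The module is installed in compiled form; this text tells all that it offers.
- The arm moves only by the tool drive_tool, never from a script. Its argument "increments" is a list of rows, each a list of 6 numbers: the shift along the tool's x, y, z scaled (see below), then the turn, a rotation vector about the tool's x, y, z scaled (see below). In form: [[dx, dy, dz, rx, ry, rz], ...]. A call has exactly 5 rows; each row is the pose to reach, as a shift and turn from the pose commanded when the call began, along the tool's axes at that moment; what a row does not reach only later rows make up. The controller multiplies each number of a shift by 300 mm and each number of a turn by pi/4 rad. A row lasts 1/12 s, in which the tool goes at most 41.7 mm and 7.16 degrees, less where a joint would pass 70% of its speed; a pose out of reach is approached as far as the arm can. A call with a number of a shift or a turn outside -1 to 1 is refused whole. A call with a gripper value outside its range is refused whole. "claw" is the closure, from 0 (fully open) to 1 (shut), set as the call begins (left out, the last holds). The fingers move at their own pace and stop on an object; "force" is the grip in N (left out, the last holds). Time passes only in rows, so rows that repeat a pose let the fingers close, or fill a call up. It gives the time, the measured TCP pose, the force, the opening and the grip force at its end, in the units of the state.
- read_state(): the state, without advancing time (a new reading comes with each control period).
- camera(name): name is "scene" or "top"; returns the picture (420x560x3 uint8, blue, green, red); there is no depth.
- get_calibration(name): a dict with "K" (3x3 intrinsics, pixels), "position" and "rotation" of the camera in the world. Camera axes: x right, y down, z forward; pixel columns grow to the right and rows downward; lengths in m; the calibration is good to about 2 mm. A picture is of the moment at which its call begins. get_calibration takes no time and is no camera call.
- close_job(): hands the job in; it is judged then, once.
The state is a dict: "time": time; "joint_positions": joint angles; "joint_vel": joint speeds; "joint_torque": joint torques, N m; "ee_pos": TCP position; "eef_rot": TCP orientation; "ft_force": force on the tool from outside, world axes, zero at the start; "torque": the same for the moment, N m; "width": finger opening in m; "grip_force": force on a finger pad.
Only numpy, scipy, OpenCV 4.12 (cv2) and the standard library are available. Lean on these libraries where they do the work, as an engineer would, in place of code of your own. Each camera call takes 0.05 s, during which the arm holds its last target. There are 200 camera calls.

TASK

The sprung telescopic strut in the bench vice needs its guide bush: find the brass bush in the tray that slides over the rod, and seat it fully home in the mouth of the tube; bushes that do not go on stay in, or go back into, the tray. Then draw the rod up out of the tube against its inner spring until its whole red length band stands just clear of the top of the bush, and finish while holding it there, steady, so that I can fit the clip. Leave the screwdriver, the oil bottle and the rod eye where they are.

Things in the scene. Friction and masses are not known exactly. Their poses are not given: they have to be found in the camera images.
- vice: Blue bench vice, fixed to the bench, 150 x 85 mm base, 100 mm to the top of its jaws, 80 mm wide; screw with a cross bar on its -x side, reaching 108 mm from the origin. Origin: on the bench under the axis of the clamped strut; z up.
- strut: Upright sprung strut, fixed in the vice: tube 30 mm in diameter, 130 mm long, rim 175 mm above the bench, with a 12 mm steel rod sliding on its axis. The tube's mouth is a counterbore 24 mm wide, 13 mm deep round the rod for a bush's spigot; a seated bush's flange rests on the rim, its top 14 mm above the rim. Origin: centre of the tube's lower end, 45 mm above the bench; z up the axis.
- seat (a point): Point on the strut's axis, 12 mm below the tube's rim (163 mm above the bench): where the underside centre of a bush's spigot lies when the bush is fully home.
- rod_end (a point): Centre of the rod's bare top end (12 mm diameter, the last 2 mm chamfered to 8.4 mm). Rod retracted, it stands 48 mm above the tube's rim, thus 34 mm above the top of a seated bush; it rises with the rod.
- tray: Blue open parts tray, 110 x 250 mm, 16 mm tall, wall and floor 4 mm, steady on the bench. Origin: centre of the underside; its long side lies along its own y. The three bushes stand in a row along y, 75 mm apart.
- bush_a: One of three brass guide bushes, alike outside: spigot 22 mm in diameter, 12 mm long, below a flange 30 mm in diameter, 14 mm tall; 90 g. Bores: one 13.4 mm, one 10, one 8; which name has which is not told, and places in the tray change: try them on the rod or look at the bores. Origin: centre of the spigot's underside; z up to the flange. Stands on its spigot on the tray floor.
- bush_b: One of three brass guide bushes, alike outside: spigot 22 mm in diameter, 12 mm long, below a flange 30 mm in diameter, 14 mm tall; 90 g. Bores: one 13.4 mm, one 10, one 8; which name has which is not told, and places in the tray change: try them on the rod or look at the bores. Origin: centre of the spigot's underside; z up to the flange. Stands on its spigot on the tray floor.
- bush_c: One of three brass guide bushes, alike outside: spigot 22 mm in diameter, 12 mm long, below a flange 30 mm in diameter, 14 mm tall; 90 g. Bores: one 13.4 mm, one 10, one 8; which name has which is not told, and places in the tray change: try them on the rod or look at the bores. Origin: centre of the spigot's underside; z up to the flange. Stands on its spigot on the tray floor.
- screwdriver: Bystander: screwdriver with a green handle, 190 mm long, lying on the bench, handle to its -x. Leave it.
- oil: Bystander: small oil bottle, 40 mm in diameter, 100 mm tall, standing. Origin: centre of its underside. Leave it.
- eye: Bystander: steel eye end of the rod, a 28 mm ring 12 mm thick with a 30 mm shank along its +x, lying flat. Origin: under the centre of the ring. Leave it.
- rod (a joint): Extension of the rod (m), 0 retracted (as it starts) to 0.075, upward. An inner spring pulls it back in: 5 N at 0, 11 N at 0.050 (120 N/m), plus 1 N of weight; let go, it snaps back. A red length band 5 mm tall, 79 to 84 mm below the rod's end, is hidden in the tube at first: at 0.050 its lower edge is level with the top of a seated bush.

How it is judged:
On the way, in this order (a step that is already met when the one before it is completed fails the run):
1. the bush that fits is fully home in the tube's mouth and let go, the rod still retracted (horizontal distance between bush_b and seat below 0.004 m and z of bush_b in the frame of seat between -0.0025 and 0.0025 m and angle between bush_b's own z axis and vertical below 0.09 rad and contact force between the fingers and bush_b below 0.5 N and value of joint rod below 0.01 m), for 0.2 s.
2. the rod is drawn out to its length mark by the fingers (value of joint rod between 0.049 and 0.058 m and contact force between the fingers and strut above 3 N), for 0.2 s.
At the end, for the whole second after the job is handed in: Fingers hold the rod (over 3 N), at rest, drawn 49 to 58 mm: the whole band just clear of the bush. The 13.4 mm bush is home in the tube mouth (4 mm sideways, 2.5 mm in height, 5 degrees), not touched by the fingers; the other two lie in the tray, let go (all of step 2 and horizontal distance between bush_b and seat below 0.004 m and z of bush_b in the frame of seat between -0.0025 and 0.0025 m and angle between bush_b's own z axis and vertical below 0.09 rad and x of bush_a in the frame of tray between -0.052 and 0.052 m and y of bush_a in the frame of tray between -0.122 and 0.122 m and z of each of bush_a, bush_c in the frame of tray below 0.035 m and contact force between the fingers and bush_a below 0.5 N and linear speed of each of bush_a, bush_c below 0.02 m/s and x of bush_c in the frame of tray between -0.052 and 0.052 m and y of bush_c in the frame of tray between -0.122 and 0.122 m and contact force between the fingers and bush_c below 0.5 N and velocity of joint rod between -0.01 and 0.01 m/s and contact force between the fingers and bush_b below 0.5 N); the arm keeps its last pose, push and grip.
It fails at once if the screwdriver is disturbed (moved over 25 mm) (distance of screwdriver from where it was at the start of the episode above 0.025 m).
It fails at once if the oil bottle is disturbed (moved over 25 mm) (distance of oil from where it was at the start of the episode above 0.025 m).
It fails at once if the rod eye is disturbed (moved over 25 mm) (distance of eye from where it was at the start of the episode above 0.025 m).
It also fails if it takes over 72 s, if anything falls off the work surface, if the arm or the gripper's body presses on something with over 40 N, if the wrist force passes 120 N, or if a joint passes its speed limit or range.

## Working session

There is one attempt and no reset: what is moved stays moved. The work goes in short steps, Python scripts to look and compute and a tool call to move; the robot and the scene stay as the last step left them, time stands still between calls to the robot, and variables do not carry over. Pictures are saved under pics/ and viewed, at most 10 in all, crops included, and the job is handed in when it is done.

Besides the shell and the picture viewer there is one more tool, called after ">>>" as name(argument=value, ...) on one line, values as JSON. drive_tool: Moves the arm, as the interface text tells. Its arguments: {"type":"object","properties":{"increments":{"type":"array","items":{"type":"array","items":{"type":"number"}}},"claw":{"type":"number"},"force":{"type":"number"}},"required":["increments"]}

```bash
mkdir -p pics; python3 - <<'E'
from bench import *
import cv2
for n in("scene","top"):
    cv2.imwrite(f"pics/{n}0.png",camera(n)); c=get_calibration(n); print(n,c)
s=read_state(); print({k:s[k] for k in("time","ee_pos","eef_rot","width","grip_force","ft_force")}, [k for k in s])
E
```

```text
scene {'K': array([[506.01108761,   0.        , 284.93826499],
       [  0.        , 506.01108761, 207.08387492],
       [  0.        ,   0.        ,   1.        ]]), 'position': array([ 1.01548319, -0.49612933,  0.92568054]), 'rotation': array([ 0.88148092,  0.31847765, -0.12767911, -0.32444017])}
top {'K': array([[477.43620488,   0.        , 271.2533683 ],
       [  0.        , 477.43620488, 210.69025303],
       [  0.        ,   0.        ,   1.        ]]), 'position': array([0.39825346, 0.00793674, 1.31715684]), 'rotation': array([ 0.71114665, -0.69789883,  0.0531352 , -0.06621421])}
{'time': 0.1, 'ee_pos': array([ 0.16708999, -0.60190172,  0.22184105]), 'eef_rot': array([ 9.90847083e-01,  1.34987627e-01, -1.05962517e-04, -6.22234933e-04]), 'width': 0.08685340101240661, 'grip_force': 0.0, 'ft_force': array([-0.73385933,  0.48185715, -0.70260677])} ['time', 'joint_positions', 'joint_vel', 'joint_torque', 'ee_pos', 'eef_rot', 'ft_force', 'torque', 'grip_force', 'width']
```

View pics/scene0.png

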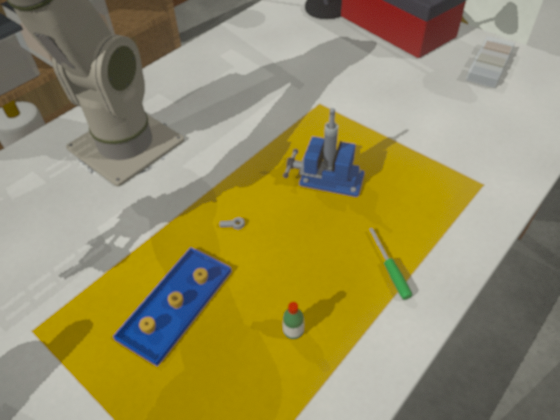

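View pics/top0.png

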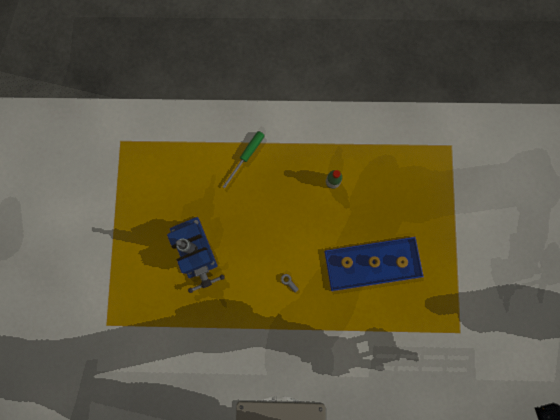

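```bash
python3 -c "
import bench;print([(k,v) for k,v in vars(bench).items() if k[0]!='_' and isinstance(v,(int,float))], [k for k in dir(bench) if k[0]!='_'])"
```

```text
[('hold_point_z', 0.0187)] ['PlanningError', 'camera', 'close_job', 'get_calibration', 'hold_point_z', 'read_state']
```

```bash
cat >h.py <<'E'
from bench import *
import numpy as np,cv2
from scipy.spatial.transform import Rotation as R
def proj(n,p):
    c=get_calibration(n); q=R.from_quat(c["rotation"]).inv().apply(np.atleast_2d(p)-c["position"]); u=q@c["K"].T; return u[:,:2]/u[:,2:]
def ray(n,uv):
    c=get_calibration(n); d=R.from_quat(c["rotation"]).apply(np.linalg.solve(c["K"],[*uv,1])); return c["position"],d
def onz(n,uv,z):
    p,d=ray(n,uv); return p+d*(z-p[2])/d[2]
def tri(a,b):
    A=[];B=[]
    for n,uv in(("scene",a),("top",b)):
        p,d=ray(n,uv); d/=np.linalg.norm(d); M=np.eye(3)-np.outer(d,d); A.append(M);B.append(M@p)
    return np.linalg.lstsq(np.vstack(A),np.hstack(B),rcond=None)[0]
E
python3 - <<'E'
from h import *
for n in("scene","top"):
    im=cv2.imread(f"pics/{n}0.png"); h=cv2.cvtColor(im,cv2.COLOR_BGR2HSV)
    print(n,"base",proj(n,[0,0,0]))
    # tray
    m=cv2.inRange(h,(105,120,40),(130,255,255))
    cs=sorted(cv2.findContours(m,0,2)[0],key=cv2.contourArea)[-3:]
    for c in cs: print("blue",cv2.contourArea(c),cv2.minAreaRect(c))
    box=(110,370,240,340) if n=="scene" else (322,422,240,290)
    x0,x1,y0,y1=box; m2=np.zeros(m.shape,np.uint8); mm=cv2.inRange(h,(8,60,60),(35,255,255)); 
    blue=max((c for c in cs),key=lambda c:cv2.contourArea(c)); 
    cv2.drawContours(m2,[cv2.convexHull(blue)],-1,255,-1); mm&=cv2.erode(m2,np.ones((7,7)))
    for c in cv2.findContours(mm,0,2)[0]:
        if cv2.contourArea(c)<15: continue
        (u,v),r=cv2.minEnclosingCircle(c); M=cv2.moments(cv2.convexHull(c)); u,v=M["m10"]/M["m00"],M["m01"]/M["m00"]
        print("bush",u,v,r,cv2.contourArea(c),onz(n,(u,v),.030))
def up(im,x,y,w,h,f): return cv2.resize(im[y:y+h,x:x+w],None,fx=f,fy=f,interpolation=cv2.INTER_CUBIC)
a=cv2.imread("pics/scene0.png");b=cv2.imread("pics/top0.png")
A=up(a,130,255,90,85,6); B=up(b,325,240,95,45,5); C=up(b,160,205,70,95,3);D=up(a,280,100,90,100,3)
out=np.zeros((600,800,3),np.uint8); out[:300,:320]=0
A=cv2.resize(A,(318,300));out[:300,:318]=A; out[:225,320:795]=B; out[300:585,:210]=C; out[300:600,220:490]=D
cv2.imwrite("pics/c1.png",out)
E
```

```text
scene base [[124.02039441 144.01281618]]
blue 339.5 ((312.4146423339844, 154.99664306640625), (13.005789756774902, 34.659759521484375), 13.5704345703125)
blue 946.0 ((333.3461608886719, 165.7692413330078), (57.462032318115234, 48.04845428466797), 11.309932708740234)
blue 5617.0 ((172.03927612304688, 303.4220275878906), (51.11935043334961, 125.45297241210938), 38.04703903198242)
bush 147.02838827838826 324.760989010989 8.139571189880371 175.5 [ 0.49140991 -0.31910666  0.03      ]
bush 175.17964071856287 299.37824351297405 7.701560974121094 161.5 [ 0.49135966 -0.24562054  0.03      ]
bush 200.43333333333334 275.2544444444444 7.568179607391357 146.0 [ 0.48886083 -0.17265545  0.03      ]
top base [[279.81211995 448.95320145]]
blue 7.5 ((179.75, 252.75001525878906), (6.363961219787598, 2.8284268379211426), 45.0)
blue 1014.5 ((190.65281677246094, 247.6072235107422), (52.76182174682617, 34.63950729370117), 68.74949645996094)
blue 3564.5 ((373.4676513671875, 263.28753662109375), (40.33994674682617, 92.73674774169922), 81.34745788574219)
bush 401.8882235528942 261.83233532934133 5.590270042419434 82.5 [ 0.48501054 -0.31805029  0.03      ]
bush 346.595785440613 261.99233716475095 5.590270042419434 83.0 [ 0.4817551 -0.1705936  0.03     ]
bush 374.0 261.32738095238096 5.590270042419434 81.0 [ 0.48493279 -0.24377068  0.03      ]
```

View pics/c1.png

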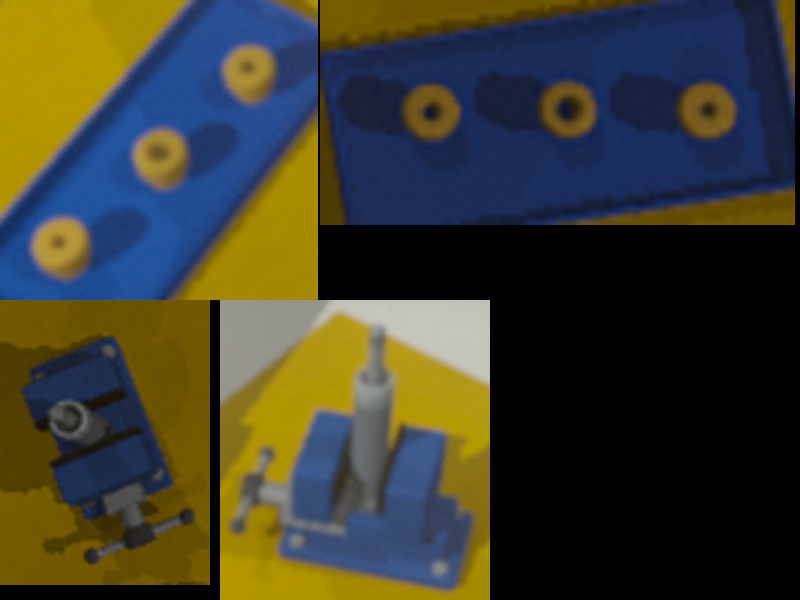

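```bash
python3 - <<'E'
from h import *
s,t=(175.0,298.35),(374.6,261.6)
print("bush",onz("scene",s,.03),onz("top",t,.03),tri(s,t))
s,t=(332.3,110),(181.3,243.3)
print("rod",onz("scene",s,.223),onz("top",t,.223),tri(s,t))
s,t=(331.3,127.5),(183.3,246)
print("rim",onz("scene",s,.175),onz("top",t,.175),tri(s,t))
s,t=(331.5,158),(0,0)
b=cv2.imread("pics/top0.png"); cv2.imwrite("pics/c2.png",np.hstack([cv2.resize(b[225:265,165:205],(400,400),interpolation=2),cv2.resize(cv2.imread("pics/scene0.png")[100:140,312:352],(400,400),interpolation=2)]))
p=read_state(); print(R.from_quat(p["eef_rot"]).as_matrix().round(4))
E
```

```text
bush [ 0.48927691 -0.24424577  0.03      ] [ 0.48423597 -0.24535935  0.03      ] [ 0.48561954 -0.24457578  0.0259198 ]
rod [0.51391279 0.24011765 0.223     ] [0.50489129 0.23601962 0.223     ] [0.50857656 0.24014153 0.21905912]
rim [0.51529868 0.2386765  0.175     ] [0.50315386 0.24086247 0.175     ] [0.50659673 0.24546412 0.16490315]
[[ 9.636e-01  2.675e-01 -4.000e-04]
 [ 2.675e-01 -9.636e-01  1.200e-03]
 [-0.000e+00 -1.300e-03 -1.000e+00]]
```

View pics/c2.png

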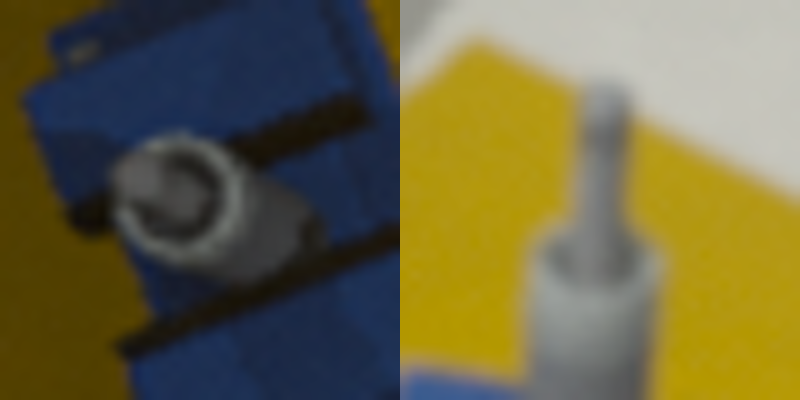

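```bash
python3 - <<'E'
from h import *
for n,uv,z in(("scene",(332.6,109),.223),("top",(178.8,242.6),.223),("scene",(331.7,125.8),.175),("top",(183.1,244.7),.175)): print(n,onz(n,uv,z))
print(proj("scene",[[.167,-.602,.223],[.486,-.2448,.03]]),proj("top",[[.167,-.602,.223],[.486,-.2448,.03]]))
E
```

```text
scene [0.5123491  0.24332275 0.223     ]
top [0.50640191 0.24188855 0.223     ]
scene [0.51247766 0.2439759  0.175     ]
top [0.50627539 0.24150593 0.175     ]
[[-136.00130027  275.89208844]
 [ 173.71554541  297.63784217]] [[561.00721068 407.06168047]
 [374.37962067 260.93481796]]
```

>>> drive_tool(increments=[[0.11,-0.07,0,0,0,0],[0.22,-0.14,0,0,0,0],[0.33,-0.21,0,0,0,0],[0.44,-0.28,0,0,0,0],[0.54,-0.35,0,0,0,0]], claw=0.37, force=10)

```text
time: 0.52
ee_pos: [0.2965, -0.4557, 0.2223]
eef_rot: [0.991, 0.135, -0.0, -0.0]
ft_force: [1.2, -0.6, -0.1]
width: 0.0616
grip_force: 0.0
```

>>> drive_tool(increments=[[0.11,-0.07,0,0,0,0],[0.22,-0.14,0,0,0,0],[0.33,-0.21,0,0,0,0],[0.44,-0.28,0,0,0,0],[0.54,-0.35,0,0,0,0]])

```text
time: 0.93
ee_pos: [0.4244, -0.3112, 0.2224]
eef_rot: [0.991, 0.135, -0.0, -0.0]
ft_force: [1.4, -0.1, -1.5]
width: 0.0548
grip_force: 0.0
```

>>> drive_tool(increments=[[0.1,-0.06,0.05,0,0,0],[0.2,-0.12,0.15,0,0,0],[0.266,-0.162,0.27,0,0,0],[0.266,-0.162,0.4,0,0,0],[0.266,-0.162,0.5,0,0,0]])

```text
time: 1.35
ee_pos: [0.4875, -0.2424, 0.0698]
eef_rot: [0.991, 0.137, -0.0, -0.001]
ft_force: [0.3, -1.2, -0.9]
width: 0.0548
grip_force: 0.0
```

```bash
python3 - <<'E'
from h import *
a=camera("scene");b=camera("top")
cv2.imwrite("pics/s2.png",np.hstack([cv2.resize(a[220:370,90:240],(400,400),interpolation=2),cv2.resize(b[220:300,320:400],(400,400),interpolation=2)]))
s=read_state();print(s["ee_pos"],s["ft_force"],s["time"])
E
```

```text
[ 0.48362066 -0.2430584   0.06736564] [-0.03112832 -0.03828168  0.77974321] 1.45
```

View pics/s2.png

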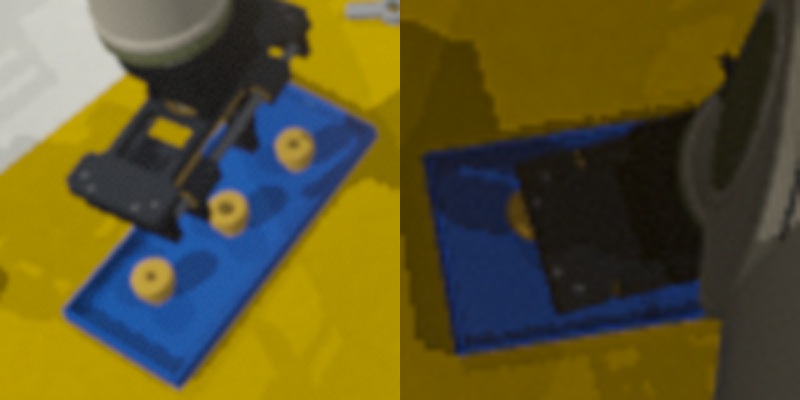

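>>> drive_tool(increments=[[0,0,0.05,0,0,0],[0,0,0.1,0,0,0],[0,0,0.13,0,0,0],[0,0,0.14,0,0,0],[0,0,0.14,0,0,0]])

```text
time: 1.87
ee_pos: [0.4872, -0.2454, 0.0312]
eef_rot: [0.991, 0.135, 0.0, 0.0]
ft_force: [-0.0, -1.0, -0.3]
width: 0.0545
grip_force: 0.0
```

>>> drive_tool(increments=[[0,0,0,0,0,0],[0,0,0,0,0,0],[0,0,0,0,0,0],[0,0,0,0,0,0],[0,0,0,0,0,0]])

```text
time: 2.28
ee_pos: [0.4873, -0.2452, 0.031]
eef_rot: [0.991, 0.135, 0.0, 0.0]
ft_force: [0.1, 0.6, -0.1]
width: 0.0546
grip_force: 0.0
```

>>> drive_tool(increments=[[0,0,0.03,0,0,0],[0,0,0.045,0,0,0],[0,0,0.045,0,0,0],[0,0,0.045,0,0,0],[0,0,0.045,0,0,0]])

```text
time: 2.7
ee_pos: [0.4871, -0.245, 0.0169]
eef_rot: [0.991, 0.135, -0.0, -0.0]
ft_force: [-0.3, 1.1, 0.4]
width: 0.0552
grip_force: 0.0
```

>>> drive_tool(increments=[[0,0,0,0,0,0],[0,0,0,0,0,0],[0,0,0,0,0,0],[0,0,0,0,0,0],[0,0,0,0,0,0]], claw=1.0, force=5)

```text
time: 3.12
ee_pos: [0.4872, -0.245, 0.0172]
eef_rot: [0.991, 0.135, 0.0, 0.0]
ft_force: [-0.1, 0.3, 0.6]
width: 0.0305
grip_force: 5.0
```

>>> drive_tool(increments=[[0,0,0,0,0,0],[0,0,0,0,0,0],[0,0,0,0,0,0],[0,0,0,0,0,0],[0,0,0,0,0,0]], claw=0.37)

```text
time: 3.53
ee_pos: [0.4871, -0.2451, 0.017]
eef_rot: [0.991, 0.135, -0.0, 0.0]
ft_force: [0.3, -0.1, 0.6]
width: 0.0525
grip_force: 0.0
```

>>> drive_tool(increments=[[0,0,0,0,0,0.15],[0,0,0,0,0,0.3],[0,0,0,0,0,0.45],[0,0,0,0,0,0.6],[0,0,0,0,0,0.75]])

```text
time: 3.95
ee_pos: [0.4872, -0.2451, 0.0171]
eef_rot: [0.987, -0.161, 0.0, 0.0]
ft_force: [-0.1, 0.7, 0.7]
width: 0.0547
grip_force: 0.0
```

>>> drive_tool(increments=[[0,0,0,0,0,0.15],[0,0,0,0,0,0.3],[0,0,0,0,0,0.45],[0,0,0,0,0,0.6],[0,0,0,0,0,0.75]])

```text
time: 4.37
ee_pos: [0.4872, -0.245, 0.0171]
eef_rot: [0.898, -0.441, 0.0, 0.0]
ft_force: [-0.5, 0.5, -0.9]
width: 0.0547
grip_force: 0.0
```

>>> drive_tool(increments=[[0,0,0,0,0,0.15],[0,0,0,0,0,0.3],[0,0,0,0,0,0.45],[0,0,0,0,0,0.5],[0,0,0,0,0,0.5]])

```text
time: 4.78
ee_pos: [0.4872, -0.2449, 0.0171]
eef_rot: [0.796, -0.606, 0.0, 0.0]
ft_force: [-0.0, -0.2, -0.5]
width: 0.0547
grip_force: 0.0
```

>>> drive_tool(increments=[[0,0,0,0,0,0],[0,0,0,0,0,0],[0,0,0,0,0,0],[0,0,0,0,0,0],[0,0,0,0,0,0]], claw=1.0, force=15)

```text
time: 5.2
ee_pos: [0.4869, -0.2452, 0.017]
eef_rot: [0.796, -0.605, -0.0, 0.0]
ft_force: [-0.7, -0.3, 0.6]
width: 0.0293
grip_force: 15.1
```

>>> drive_tool(increments=[[0,0,-0.08,0,0,0],[0,0,-0.2,0,0,0],[0,0,-0.32,0,0,0],[0,0,-0.44,0,0,0],[0,0,-0.56,0,0,0]])

```text
time: 5.62
ee_pos: [0.4867, -0.2449, 0.1867]
eef_rot: [0.796, -0.605, -0.0, 0.0]
ft_force: [0.9, -0.5, -1.2]
width: 0.0302
grip_force: 15.0
```

```bash
python3 - <<'E'
from h import *
s=read_state();print({k:np.round(s[k],4) for k in("time","ee_pos","eef_rot","width","grip_force","joint_positions")}); print(R.from_quat(s["eef_rot"]).as_matrix().round(4))
E
```

```text
{'time': np.float64(5.6167), 'ee_pos': array([ 0.4867, -0.2449,  0.1867]), 'eef_rot': array([ 7.962e-01, -6.051e-01, -1.000e-04,  0.000e+00]), 'width': np.float64(0.0302), 'grip_force': np.float64(14.9999), 'joint_positions': array([ 0.4725,  0.1839, -0.1012,  1.7209,  0.0195,  1.2379, -2.504 ])}
[[ 2.678e-01 -9.635e-01 -1.000e-04]
 [-9.635e-01 -2.678e-01  1.000e-04]
 [-1.000e-04  1.000e-04 -1.000e+00]]
```

>>> drive_tool(increments=[[-0.1,-0.028,-0.06,0,0,-0.14],[-0.22,-0.061,-0.12,0,0,-0.28],[-0.34,-0.094,-0.18,0,0,-0.42],[-0.46,-0.128,-0.23,0,0,-0.56],[-0.58,-0.161,-0.23,0,0,-0.7]])

```text
time: 6.03
ee_pos: [0.488, -0.0628, 0.2573]
eef_rot: [0.931, -0.364, 0.002, -0.0]
ft_force: [1.4, 0.7, -0.8]
width: 0.0296
grip_force: 15.0
```

```bash
cat >>h.py <<'E'
def st(target=None):
    s=read_state(); M=R.from_quat(s["eef_rot"]).as_matrix()
    print({k:np.round(s[k],4) for k in("time","ee_pos","ft_force","width","grip_force")},"j7",s["joint_positions"][6]);print(M.round(4))
    if target is not None: print("units",(M.T@(np.array(target)-s["ee_pos"])/.3).round(4))
E
python3 -c "
from h import *;st([.5095,.2423,.255])"
```

```text
{'time': np.float64(6.0333), 'ee_pos': array([ 0.488 , -0.0628,  0.2573]), 'ft_force': array([ 1.4072,  0.6909, -0.8323]), 'width': np.float64(0.0296), 'grip_force': np.float64(14.9966)} j7 -2.2875488950265397
[[ 0.7353 -0.6778  0.0048]
 [-0.6778 -0.7353 -0.001 ]
 [ 0.0042 -0.0026 -1.    ]]
units [-0.6367 -0.7964  0.0071]
```

>>> drive_tool(increments=[[-0.08,-0.1,0,0,0,-0.14],[-0.16,-0.2,0,0,0,-0.28],[-0.24,-0.3,0,0,0,-0.42],[-0.32,-0.4,0,0,0,-0.56],[-0.36,-0.45,0,0,0,-0.7]])

```text
time: 6.45
ee_pos: [0.4994, 0.1132, 0.2542]
eef_rot: [0.996, -0.095, 0.0, -0.001]
ft_force: [-0.1, 0.8, -1.5]
width: 0.03
grip_force: 15.0
```

```bash
python3 -c "
from h import *;st([.5095,.2423,.255])"
```

```text
{'time': np.float64(6.45), 'ee_pos': array([0.4994, 0.1132, 0.2542]), 'ft_force': array([-0.1347,  0.789 , -1.4761]), 'width': np.float64(0.03), 'grip_force': np.float64(14.998)} j7 -2.104619862353052
[[ 9.821e-01 -1.886e-01  3.000e-04]
 [-1.886e-01 -9.821e-01  1.500e-03]
 [ 0.000e+00 -1.600e-03 -1.000e+00]]
units [-0.0481 -0.429  -0.0021]
```

>>> drive_tool(increments=[[-0.01,-0.1,0,0,0,-0.06],[-0.02,-0.2,0,0,0,-0.12],[-0.03,-0.3,0,0,0,-0.18],[-0.048,-0.4,0,0,0,-0.24],[-0.048,-0.429,0,0,0,-0.24]])

```text
time: 6.87
ee_pos: [0.5101, 0.2422, 0.2539]
eef_rot: [1.0, -0.002, -0.0, -0.001]
ft_force: [-1.1, 0.5, -0.5]
width: 0.0295
grip_force: 15.0
```

>>> drive_tool(increments=[[0,0,0,0,0,0],[0,0,0,0,0,0],[0,0,0,0,0,0],[0,0,0,0,0,0],[0,0,0,0,0,0]])

```text
time: 7.28
ee_pos: [0.512, 0.2356, 0.2541]
eef_rot: [1.0, -0.007, 0.0, 0.0]
ft_force: [-0.1, 0.2, -0.5]
width: 0.0298
grip_force: 15.0
```

```bash
python3 - <<'E'
from h import *
st([.5095,.2423,.255])
a=camera("scene");b=camera("top")
cv2.imwrite("pics/s3.png",np.hstack([cv2.resize(a[60:140,290:370],(480,480),interpolation=2),cv2.resize(b[200:300,140:240],(320,320),interpolation=2)[:, :].copy() if 0 else cv2.copyMakeBorder(cv2.resize(b[200:300,140:240],(320,320),interpolation=2),0,160,0,0,0)]))
p=[[.5095,.2423,.242],[.5095,.2423,.223]]
print(proj("scene",p),proj("top",p))
E
```

```text
{'time': np.float64(7.2833), 'ee_pos': array([0.512 , 0.2356, 0.2541]), 'ft_force': array([-0.0891,  0.1591, -0.5083]), 'width': np.float64(0.0298), 'grip_force': np.float64(14.9999)} j7 -2.188557499508483
[[ 9.999e-01 -1.410e-02  4.000e-04]
 [-1.410e-02 -9.999e-01 -6.000e-04]
 [ 4.000e-04  6.000e-04 -1.000e+00]]
units [-0.0086 -0.0224 -0.0029]
[[331.72380979 101.70963859]
 [331.27843933 108.71689398]] [[176.95177373 240.37701435]
 [178.69328579 241.25847581]]
```

View pics/s3.png

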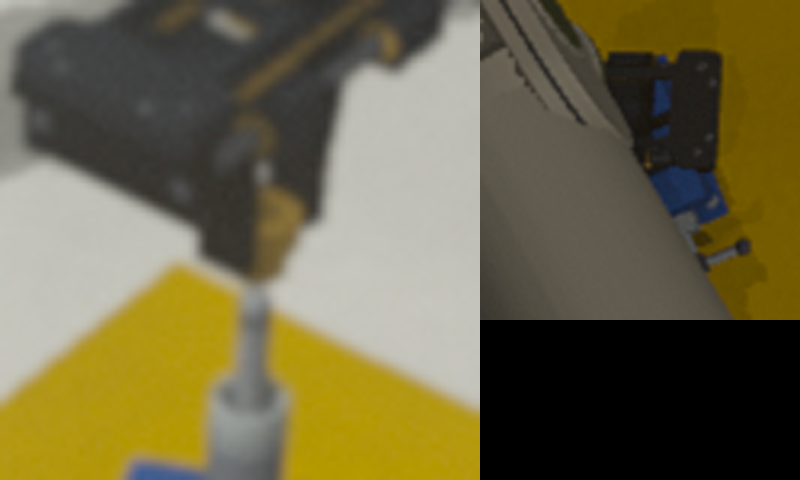

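>>> drive_tool(increments=[[-0.0086,-0.0224,0,0,0,0],[-0.0086,-0.0224,0.015,0,0,0],[-0.0086,-0.0224,0.03,0,0,0],[-0.0086,-0.0224,0.04,0,0,0],[-0.0086,-0.0224,0.04,0,0,0]])

```text
time: 7.8
ee_pos: [0.5088, 0.2433, 0.2409]
eef_rot: [1.0, -0.006, -0.001, 0.0]
ft_force: [0.1, 0.1, -0.8]
width: 0.0295
grip_force: 15.0
```

>>> drive_tool(increments=[[0,0,0,0,0,0],[0,0,0,0,0,0],[0,0,0,0,0,0],[0,0,0,0,0,0],[0,0,0,0,0,0]])

```text
time: 8.22
ee_pos: [0.5092, 0.2437, 0.2422]
eef_rot: [1.0, -0.006, 0.0, -0.0]
ft_force: [-0.1, -0.6, -1.3]
width: 0.0303
grip_force: 15.0
```

```bash
python3 - <<'E'
from h import *
st([.5095,.2423,.24])
a=camera("scene")
cv2.imwrite("pics/s4.png",cv2.resize(a[80:140,300:360],(600,600),interpolation=2))
E
```

```text
{'time': np.float64(8.2167), 'ee_pos': array([0.5092, 0.2437, 0.2422]), 'ft_force': array([-0.0809, -0.5747, -1.3465]), 'width': np.float64(0.0303), 'grip_force': np.float64(14.9999)} j7 -2.2055757834300294
[[ 9.999e-01 -1.190e-02  3.000e-04]
 [-1.190e-02 -9.999e-01  1.000e-04]
 [ 3.000e-04 -1.000e-04 -1.000e+00]]
units [0.0009 0.0047 0.0072]
```

View pics/s4.png

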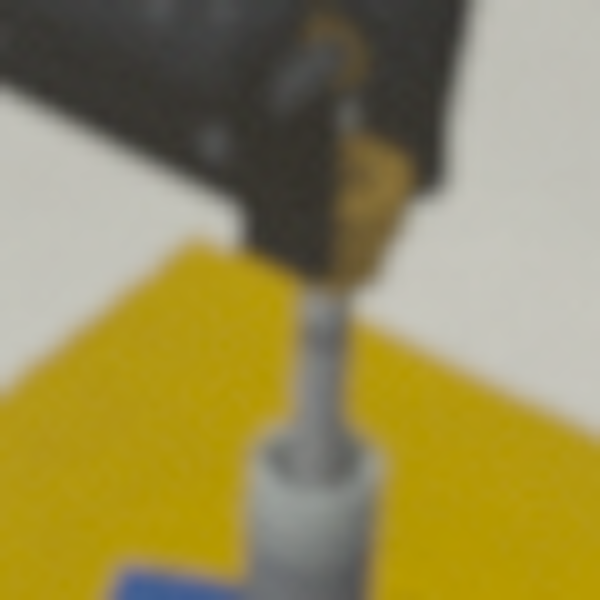

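```bash
python3 - <<'E'
from h import *
a=camera("scene"); h=cv2.cvtColor(a,cv2.COLOR_BGR2HSV)
for r in (96,97,98,99,100,102,104,112,130,132,134): print(r,[tuple(map(int,h[r,c])) for c in range(334,345)] if r<106 else [tuple(map(int,a[r,c])) for c in range(322,342,1)])
x,y=.5095,.2423
t=np.linspace(0,2*np.pi,60); ring=lambda c,r,z:np.c_[c[0]+r*np.cos(t),c[1]+r*np.sin(t),0*t+z]
p=np.array(read_state()["ee_pos"]); print(p)
for nm,c,r,z in(("tube",(x,y),.015,.165),("rod",(x,y),.006,.21),("flange",p,.015,p[2]+.006),("spigot",p,.011,p[2]-.007)):
    u=proj("scene",ring(c,r,z)); print(nm,u.min(0),u.max(0))
print(proj("scene",[[x,y,.2],[x+.01,y,.2],[x,y+.01,.2]]))
E
```

```text
96 [(21, 120, 89), (21, 131, 105), (21, 140, 115), (21, 143, 125), (21, 144, 129), (21, 141, 125), (21, 131, 107), (19, 100, 79), (19, 46, 61), (24, 19, 67), (30, 17, 118)]
97 [(20, 112, 89), (20, 126, 103), (21, 138, 111), (21, 144, 122), (21, 144, 133), (21, 144, 133), (20, 136, 116), (21, 113, 86), (18, 59, 65), (26, 27, 76), (30, 16, 124)]
98 [(21, 118, 91), (21, 132, 108), (20, 136, 116), (20, 144, 126), (22, 144, 133), (21, 148, 131), (20, 135, 119), (19, 103, 94), (19, 45, 80), (30, 18, 99), (26, 14, 141)]
99 [(21, 128, 102), (21, 138, 120), (21, 145, 125), (21, 148, 129), (21, 150, 133), (21, 143, 130), (20, 114, 121), (20, 61, 113), (25, 24, 118), (27, 16, 140), (27, 15, 166)]
100 [(21, 137, 108), (21, 143, 127), (21, 144, 129), (21, 142, 131), (21, 145, 128), (21, 134, 126), (21, 78, 131), (22, 32, 144), (27, 14, 160), (27, 13, 174), (30, 12, 185)]
102 [(21, 124, 99), (21, 139, 110), (21, 139, 114), (21, 143, 114), (20, 129, 117), (20, 84, 131), (22, 41, 157), (28, 18, 180), (27, 13, 193), (27, 12, 195), (30, 12, 195)]
104 [(21, 125, 98), (21, 130, 108), (21, 136, 111), (21
[... 1122 characters left out ...]
134 [(0, 152, 181), (44, 149, 176), (85, 140, 159), (115, 132, 138), (129, 132, 129), (133, 136, 131), (133, 136, 131), (131, 133, 128), (128, 130, 126), (125, 127, 124), (119, 122, 118), (112, 114, 112), (107, 110, 106), (98, 101, 100), (86, 103, 110), (68, 124, 142), (40, 142, 167), (6, 150, 176), (2, 152, 179), (0, 152, 179)]
[0.50923368 0.24366423 0.24210458]
tube [323.41611921 124.75832622] [336.57311278 133.37058162]
rod [328.27151787 111.69312442] [333.69367686 115.1332717 ]
flange [325.20330846  94.82144782] [339.10941185 103.3861705 ]
spigot [326.78949151 100.7969416 ] [336.89554569 107.08469489]
[[330.75447311 116.96073912]
 [334.36687062 118.76650198]
 [333.42910264 114.73487719]]
```

```bash
python3 - <<'E'
from h import *
a=camera("scene"); h=cv2.cvtColor(a,cv2.COLOR_BGR2HSV)
print("brass S, cols 333-339, rows 100..111")
for r in range(90,112): print(r,[(int(h[r,c,1]),int(h[r,c,2])) for c in range(330,340)])
p=np.array(read_state()["ee_pos"]);t=np.linspace(0,2*np.pi,400)
for nm,r,z in(("bot",.011,p[2]-.013),("ftop",.015,p[2]+.013),("fbot",.015,p[2]-.001)):
    u=proj("scene",np.c_[p[0]+r*np.cos(t),p[1]+r*np.sin(t),0*t+z])
    for c in(333,334,335,336,337,338): 
        k=abs(u[:,0]-c)<.15; print(nm,c,u[k,1].min() if k.any() else None,u[k,1].max() if k.any() else None)
u=proj("scene",np.c_[.5095+.015*np.cos(t),.2423+.015*np.sin(t),0*t+.175]); print("rim",u.min(0),u.max(0))
g=cv2.cvtColor(a,6)
print("rim col331",[(r,int(g[r,331])) for r in range(118,136)])
E
```

```text
brass S, cols 333-339, rows 100..111
90 [(21, 60), (31, 57), (32, 55), (35, 65), (26, 80), (19, 79), (20, 65), (36, 57), (24, 54), (37, 55)]
91 [(37, 55), (35, 51), (32, 55), (32, 72), (25, 90), (23, 88), (30, 68), (46, 56), (42, 54), (37, 55)]
92 [(47, 54), (44, 52), (41, 56), (37, 75), (35, 94), (43, 96), (50, 77), (56, 64), (48, 58), (36, 57)]
93 [(48, 53), (42, 54), (51, 55), (58, 75), (66, 97), (77, 103), (96, 93), (98, 81), (84, 70), (53, 62)]
94 [(34, 53), (52, 54), (36, 56), (77, 73), (99, 98), (115, 111), (131, 111), (130, 104), (120, 96), (97, 84)]
95 [(46, 56), (42, 55), (55, 56), (85, 72), (112, 93), (134, 110), (140, 118), (142, 122), (141, 116), (132, 108)]
96 [(44, 52), (39, 52), (51, 55), (78, 69), (117, 89), (129, 105), (137, 115), (143, 123), (144, 129), (145, 125)]
97 [(43, 53), (46, 55), (57, 58), (83, 71), (107, 88), (128, 102), (137, 112), (142, 122), (145, 132), (147, 132)]
98 [(46, 56), (38, 53), (61, 59), (84, 73), (115, 93), (132, 106), (137, 117), (147, 125), (145, 134), (150, 133)]
99 [(46, 55), (52, 54), (63, 57), (92, 78), (133, 102), (142, 117), (144, 1
[... 1783 characters left out ...]
73
ftop 336 92.85287889897927 100.19852618363696
ftop 337 93.34853384704043 99.78160967161155
ftop 338 94.00880022499878 99.16032505387551
fbot 333 97.49922484798782 105.98896951178907
fbot 334 97.66110197348783 105.87975436189602
fbot 335 97.92205119636394 105.68584334360038
fbot 336 98.27594032858376 105.33990161962413
fbot 337 98.8113714680973 104.8380860141627
fbot 338 99.62351753320632 104.11305204942437
rim [323.58260144 121.36733161] [336.83229369 129.98225965]
rim col331 [(118, 127), (119, 126), (120, 125), (121, 123), (122, 125), (123, 123), (124, 123), (125, 123), (126, 121), (127, 122), (128, 131), (129, 143), (130, 150), (131, 145), (132, 138), (133, 131), (134, 126), (135, 119)]
```

>>> drive_tool(increments=[[-0.0075,0.008,0,0,0,0],[-0.0075,0.008,0,0,0,0],[-0.0075,0.008,0.01,0,0,0],[-0.0075,0.008,0.02,0,0,0],[-0.0075,0.008,0.025,0,0,0]])

```text
time: 8.78
ee_pos: [0.5068, 0.2413, 0.2341]
eef_rot: [1.0, -0.006, -0.0, -0.0]
ft_force: [0.1, 0.5, 3.8]
width: 0.0299
grip_force: 15.0
```

>>> drive_tool(increments=[[0,0,0.003,0,0,0],[0,0,0.006,0,0,0],[0,0,0.008,0,0,0],[0,0,0.01,0,0,0],[0,0,0.01,0,0,0]])

```text
time: 9.2
ee_pos: [0.5068, 0.242, 0.2316]
eef_rot: [1.0, -0.006, 0.0, -0.0]
ft_force: [0.9, 3.9, 0.2]
width: 0.0299
grip_force: 15.0
```

>>> drive_tool(increments=[[0.001,-0.003,0,0,0,0],[0.001,-0.003,0,0,0,0],[0.001,-0.003,0.005,0,0,0],[0.001,-0.003,0.01,0,0,0],[0.001,-0.003,0.01,0,0,0]])

```text
time: 9.62
ee_pos: [0.5071, 0.2422, 0.2282]
eef_rot: [1.0, -0.006, -0.0, 0.0]
ft_force: [0.1, 3.4, 0.0]
width: 0.0298
grip_force: 15.0
```

>>> drive_tool(increments=[[0,0,0.005,0,0,0],[0,0,0.01,0,0,0],[0,0,0.015,0,0,0],[0,0,0.02,0,0,0],[0,0,0.02,0,0,0]])

```text
time: 10.03
ee_pos: [0.5071, 0.2423, 0.2222]
eef_rot: [1.0, -0.006, -0.0, -0.0]
ft_force: [0.6, 4.4, -0.1]
width: 0.0299
grip_force: 15.0
```

>>> drive_tool(increments=[[0.001,-0.003,0,0,0,0],[0.001,-0.003,0.025,0,0,0],[0.001,-0.003,0.05,0,0,0],[0.001,-0.003,0.075,0,0,0],[0.001,-0.003,0.1,0,0,0]])

```text
time: 10.45
ee_pos: [0.5073, 0.2425, 0.1911]
eef_rot: [1.0, -0.006, -0.0, 0.0]
ft_force: [0.6, -0.0, -1.4]
width: 0.0298
grip_force: 15.0
```

>>> drive_tool(increments=[[0,0,0,0,0,0],[0,0,0,0,0,0],[0,0,0.01,0,0,0],[0,0,0.02,0,0,0],[0,0,0.025,0,0,0]])

```text
time: 10.87
ee_pos: [0.5075, 0.243, 0.1847]
eef_rot: [1.0, -0.006, -0.0, 0.0]
ft_force: [-0.3, -0.9, -1.2]
width: 0.0301
grip_force: 15.0
```

>>> drive_tool(increments=[[0,0,0.008,0,0,0],[0,0,0.016,0,0,0],[0,0,0.024,0,0,0],[0,0,0.03,0,0,0],[0,0,0.03,0,0,0]])

```text
time: 11.28
ee_pos: [0.5075, 0.2431, 0.1761]
eef_rot: [1.0, -0.006, 0.0, 0.0]
ft_force: [0.1, 0.1, -0.0]
width: 0.0296
grip_force: 15.0
```

>>> drive_tool(increments=[[0,0,0,0,0,0],[0,0,0,0,0,0],[0,0,0,0,0,0],[0,0,0,0,0,0],[0,0,0,0,0,0]])

```text
time: 11.7
ee_pos: [0.5075, 0.2431, 0.1761]
eef_rot: [1.0, -0.006, 0.0, 0.0]
ft_force: [0.6, 0.1, 0.7]
width: 0.0298
grip_force: 15.0
```

>>> drive_tool(increments=[[0,0,0.005,0,0,0],[0,0,0.005,0,0,0],[0,0,0.005,0,0,0],[0,0,0.005,0,0,0],[0,0,0.005,0,0,0]])

```text
time: 12.12
ee_pos: [0.5076, 0.2432, 0.1759]
eef_rot: [1.0, -0.006, 0.001, 0.0]
ft_force: [-4.7, -2.2, 12.3]
width: 0.0296
grip_force: 15.0
```

>>> drive_tool(increments=[[0,0,-0.005,0,0,0],[0,0,-0.005,0,0,0],[0,0,-0.005,0,0,0],[0,0,-0.005,0,0,0],[0,0,-0.005,0,0,0]], claw=0.37)

```text
time: 12.53
ee_pos: [0.5074, 0.243, 0.1758]
eef_rot: [1.0, -0.006, -0.0, 0.0]
ft_force: [-0.5, 0.1, 0.2]
width: 0.0519
grip_force: 0.0
```

>>> drive_tool(increments=[[0,0,0,0,0,0],[0,0,-0.02,0,0,0],[0,0,-0.04,0,0,0],[0,0,-0.06,0,0,0],[0,0,-0.063,0,0,0]])

```text
time: 12.95
ee_pos: [0.5081, 0.2435, 0.1966]
eef_rot: [1.0, -0.006, 0.001, -0.0]
ft_force: [0.5, -0.1, 0.2]
width: 0.0548
grip_force: 0.0
```

```bash
python3 - <<'E'
from h import *
st([.5075,.243,.195])
a=camera("scene")
cv2.imwrite("pics/s5.png",cv2.resize(a[80:140,300:360],(600,600),interpolation=2))
E
```

```text
{'time': np.float64(12.95), 'ee_pos': array([0.5081, 0.2435, 0.1966]), 'ft_force': array([ 0.4914, -0.0994,  0.2059]), 'width': np.float64(0.0548), 'grip_force': np.float64(0.0)} j7 -2.2188626209800684
[[ 9.999e-01 -1.190e-02  2.100e-03]
 [-1.190e-02 -9.999e-01  8.000e-04]
 [ 2.100e-03 -8.000e-04 -1.000e+00]]
units [-0.0021  0.0017  0.0055]
```

View pics/s5.png

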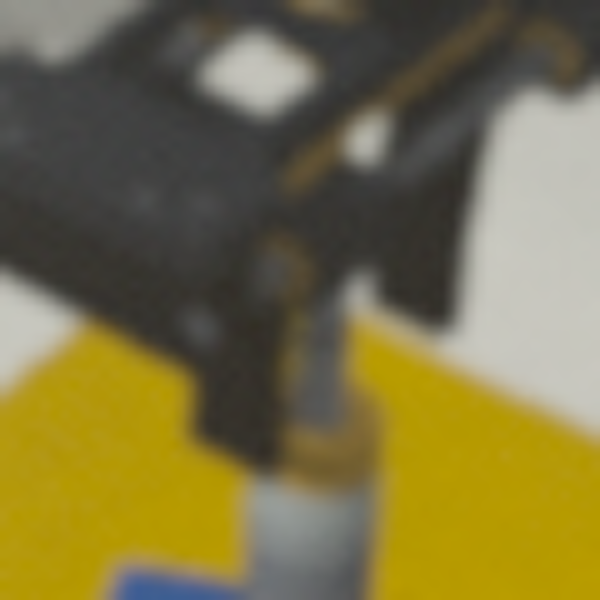

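>>> drive_tool(increments=[[0,0,0,0,0,0],[0,0,0,0,0,0],[0,0,0,0,0,0],[0,0,0,0,0,0],[0,0,0,0,0,0]], claw=1.0, force=50)

```text
time: 13.42
ee_pos: [0.5074, 0.243, 0.1947]
eef_rot: [1.0, -0.006, -0.0, 0.0]
ft_force: [0.2, 0.3, 0.3]
width: 0.0292
grip_force: 0.0
```

>>> drive_tool(increments=[[0,0,0,0,0,0],[0,0,0,0,0,0],[0,0,0,0,0,0],[0,0,0,0,0,0],[0,0,0,0,0,0]])

```text
time: 13.83
ee_pos: [0.5075, 0.2432, 0.1949]
eef_rot: [1.0, -0.006, 0.0, -0.0]
ft_force: [0.7, 0.8, -0.9]
width: 0.0107
grip_force: 50.0
```

>>> drive_tool(increments=[[0,0,-0.015,0,0,0],[0,0,-0.035,0,0,0],[0,0,-0.055,0,0,0],[0,0,-0.075,0,0,0],[0,0,-0.09,0,0,0]])

```text
time: 14.25
ee_pos: [0.5074, 0.2432, 0.2222]
eef_rot: [1.0, -0.006, -0.0, -0.0]
ft_force: [3.5, 2.8, -9.7]
width: 0.0102
grip_force: 50.0
```

>>> drive_tool(increments=[[0,0,-0.02,0,0,0],[0,0,-0.04,0,0,0],[0,0,-0.06,0,0,0],[0,0,-0.08,0,0,0],[0,0,-0.089,0,0,0]])

```text
time: 14.67
ee_pos: [0.5074, 0.2432, 0.2488]
eef_rot: [1.0, -0.006, -0.0, -0.0]
ft_force: [4.0, 3.6, -12.5]
width: 0.0108
grip_force: 50.0
```

>>> drive_tool(increments=[[0,0,0,0,0,0],[0,0,0,0,0,0],[0,0,0,0,0,0],[0,0,0,0,0,0],[0,0,0,0,0,0]])

```text
time: 15.08
ee_pos: [0.5074, 0.2432, 0.2481]
eef_rot: [1.0, -0.006, -0.0, -0.0]
ft_force: [5.1, 4.6, -12.0]
width: 0.0104
grip_force: 50.0
```

```bash
python3 - <<'E'
from h import *
st([.5075,.243,.2485])
a=camera("scene")
cv2.imwrite("pics/s6.png",cv2.resize(a[80:140,300:360],(600,600),interpolation=2))
E
```

```text
{'time': np.float64(15.0833), 'ee_pos': array([0.5074, 0.2432, 0.2481]), 'ft_force': array([  5.1151,   4.5711, -12.007 ]), 'width': np.float64(0.0104), 'grip_force': np.float64(49.9998)} j7 -2.203244225108571
[[ 9.999e-01 -1.180e-02 -5.000e-04]
 [-1.180e-02 -9.999e-01  0.000e+00]
 [-5.000e-04 -0.000e+00 -1.000e+00]]
units [ 0.0003  0.0006 -0.0014]
```

View pics/s6.png

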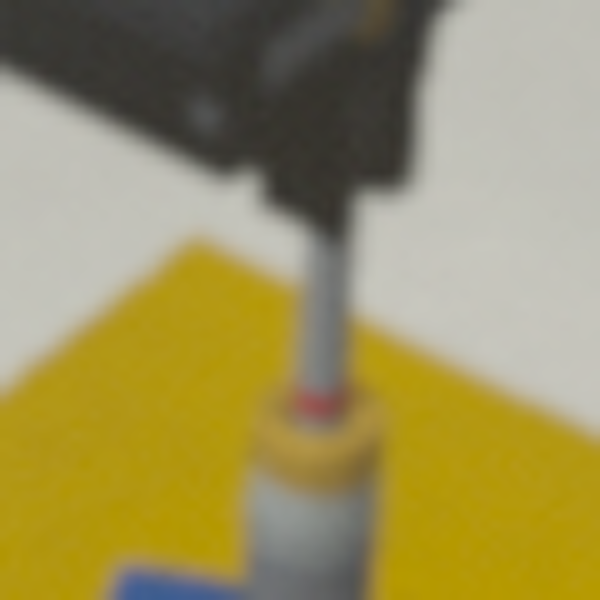

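```bash
cat >>h.py <<'E'
def band():
    a=camera("scene").astype(int)[105:140,322:345]; w=np.clip(a[...,2]-a[...,1]-35,0,None); y,x=np.mgrid[105:140,322:345]; print("band",(w*x).sum()/w.sum(),(w*y).sum()/w.sum(),w.sum())
E
python3 -c "
from h import *;band();band()"
```

```text
band 330.8740740740741 120.06666666666666 135
band 330.8503937007874 120.03937007874016 127
```

>>> drive_tool(increments=[[0,0,0,0,0,0],[0,0,0,0,0,0],[0,0,0,0,0,0],[0,0,0,0,0,0],[0,0,0,0,0,0]])

```text
time: 15.65
ee_pos: [0.5074, 0.2432, 0.2481]
eef_rot: [1.0, -0.006, -0.0, -0.0]
ft_force: [4.5, 4.4, -11.1]
width: 0.0107
grip_force: 50.0
```

>>> drive_tool(increments=[[0,0,0,0,0,0],[0,0,0,0,0,0],[0,0,0,0,0,0],[0,0,0,0,0,0],[0,0,0,0,0,0]])

```text
time: 16.07
ee_pos: [0.5074, 0.2432, 0.2481]
eef_rot: [1.0, -0.006, -0.0, -0.0]
ft_force: [4.5, 3.9, -12.7]
width: 0.0104
grip_force: 50.0
```

```bash
python3 -c "
from h import *;band();band();st()
c=get_calibration('scene')
print(proj('scene',[[.5075,.243,.1897],[.5075,.243,.1947]]))"
```

```text
band 330.86046511627904 120.06201550387597 129
band 330.87301587301585 120.03968253968254 126
{'time': np.float64(16.1667), 'ee_pos': array([0.5074, 0.2432, 0.2481]), 'ft_force': array([  4.8995,   3.6891, -12.4009]), 'width': np.float64(0.0105), 'grip_force': np.float64(50.0)} j7 -2.203205637400818
[[ 9.999e-01 -1.180e-02 -5.000e-04]
 [-1.180e-02 -9.999e-01  0.000e+00]
 [-5.000e-04 -0.000e+00 -1.000e+00]]
[[329.99778846 120.05476562]
 [330.10690144 118.30865882]]
```

```bash
python3 -c "
from bench import *;print(close_job())"
```

```text
the job is handed in; nothing more can be done
None
```

The middle bush, which had the largest bore, went onto the rod and is seated home in the tube. The rod is held steady about 53 mm out with its red band just clear of the bush, and the job was handed in at about 16 s; no verdict came back.

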